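Check a planter's water level with the gauge rod

ROBOT

A 7-joint arm with a two-finger parallel gripper is mounted at the origin on the work surface. World frame = base frame: x ahead of the robot, y to its left, z up, the work surface at z = 0. Lengths are in m, angles in rad, forces in N, time in s.
With the tool pointing down it reaches from about 0.35 to 0.9 m from the base axis. Payload 8.1 kg.
Tool frame: the origin (TCP) lies midway between the tips of the shut fingers; the grasp point (between the pads) lies 19 mm behind it; z points along the fingers, x is the direction in which the jaws open and shut, and the axes are right-handed (so a half turn about z gives the same grasp; the last joint's range is limited). The gripper opens to 92 mm and grips with 3 to 60 N. Pads are 19 mm wide; open, the fingers measure 130 mm over their backs; the gripper's body (75 mm by 190 mm) begins 47 mm behind the grasp point.
Start: joints at [1.074, 0.434, 0.025, 1.573, -0.012, 1.134, -0.075], TCP at [0.24, -0.577, 0.227] pointing down, gripper open.
Joint ranges: [-2.62, 2.62], [-0.44, 2.09], [-1.27, 1.32], [0.08, 2.57], [-1.32, 4.46], [0.12, 2], [-2.74, 2.74]. Speed limits (rad/s): [2.22, 2.22, 3.01, 3.01, 3.14, 3.14, 3.14].

INTERFACE

Orientations are given as [roll, pitch, yaw] about the fixed x, y, z axes, in that order (R = Rz(yaw) Ry(pitch) Rx(roll)).
In Python, from station import ctrl gives the robot as it stands.
- The arm moves only by the shell command python3 -m handwheel 'ROWS' [FORCE]. ROWS is JSON, a list that holds one entry, the list of rows, each a list of 5 numbers: the shift along the world's x, y, z in m, then the turn about the world's z in degrees, then the gripper's target within -1 to 1 (fully open at 1, half-way at 0, shut at -1). A call has exactly 8 rows; each row shifts and turns the commanded pose from where the row before left it; what a row does not reach is not made up. A row lasts 1/10 s, in which the tool goes at most 50 mm and 8.59 degrees, less where a joint would pass 70% of its speed; a pose out of reach is approached as far as the arm can. A call with a gripper value outside its range is refused whole. The fingers move at their own pace and stop on an object; FORCE is the grip in N (left out, the last holds). Time passes only in rows, so rows that do not move let the fingers close, or fill a call up. It gives the time, the measured TCP pose, the force and the opening at its end, in the units of the state.
- ctrl.read_state(): the state, without advancing time (a new reading comes with each control period).
- ctrl.get_image(name): name is "scene" or "side" or "wrist"; returns the picture (400x640x3 uint8, red, green, blue); there is no depth.
- ctrl.calibration(name): a dict with "camera_matrix" (3x3 intrinsics, pixels), "rvec" (rotation vector, rad) and "tvec" (3), from world to camera coordinates, as OpenCV has them. Camera axes: x right, y down, z forward; pixel columns grow to the right and rows downward; lengths in m; the calibration is good to about 2 mm. A picture is of the moment at which its call begins: read the wrist's pose just before it. calibration takes no time and is no camera call; for the wrist camera it gives the pose at the moment of the call.
- ctrl.hand_in(): hands the job in, once; it reports no verdict.
Trained networks look in the newest picture that a camera, given by its name, has taken for a name from the list of things; names that differ only in an ending like _2 or _b are one class to them, and where a whole thing is asked for, a point or a joint stands for the part that bears it (a point fixed in the world has none). Each returns a list of dicts, best first, with "score" (0 to 1); they miss things now and then, are a little off and sometimes report something else, mostly with a low value. They report only what shows in the picture. A call takes as long as a camera call.
- ctrl.masks_of(name, camera): "mask" (400x640 bool, what is visible of it).
- ctrl.landmark_of(name, camera): "position" ([x, y, z] in m, in world coordinates, good to about 4 mm: a listed point, or the origin of a listed thing).
The state is a dict: "clock": time; "joint_positions": joint angles; "joint_velocities": joint speeds; "joint_torque": joint torques, N m; "tool_pos": TCP position; "ee_rot": TCP orientation; "ft_force": force on the tool from outside, world axes, zero at the start; "moment": the same for the moment, N m; "gripper_width": opening from 0.0 (shut) to 1.0 (fully open).
Only numpy, scipy, OpenCV 4.12 (cv2) and the standard library are available. Lean on these libraries where they do the work, as an engineer would, in place of code of your own. Each camera call takes 0.05 s, during which the arm holds its last target.

TASK

Check the water in the self-watering planter: take the gauge rod, slide it tip first down the slanted gauge tube at the planter's end until its collar stops on the tube's mouth, then draw it right out. Finish holding it up level in the air, clear of the planter and at least 20 cm above the table, so that the mark on the tip can be read: keep hold of it and hold it still. Leave everything else on the table where it is.

Things in the scene. Friction and masses are not known exactly. Their poses are not given: they have to be found in the camera images.
- gauge: Gauge rod, lying loose on the table, 60 to 115 g: wooden handle 22 x 22 mm square, 90 mm long; metal collar 22 mm in diameter, 6 mm thick; straight metal rod 8 mm thick, 160 mm long, ringed near its blunt-pointed tip. Origin at the handle's middle, on the axis (11 mm above the table); +x along the axis to the tip; y, z square to the handle's flats. The other lying things have no collar.
- gauge_collar (a point): The collar's face on the rod's side, on the axis: 51 mm from the handle's middle towards the tip. This is the face that stops on the tube's mouth.
- gauge_tip (a point): The tip of the gauge rod, on the axis: 211 mm from the handle's middle.
- planter: Planter, fixed: grey plastic trough 150 (x) x 360 (y) x 122 mm high with soil and plants. Origin under its middle, on the table; the gauge tube comes out of its -y end. The plants are low at the tube's end (below 170 mm above the table) and up to 300 mm high towards the +y end.
- guide_tube: Black gauge tube of the planter, fixed, sloping out and up at 45 degrees from the middle of the planter's -y end. Bore 14 mm, widening to 18 mm in the last 10 mm; outside 26 mm at the mouth. Origin: centre of the mouth, 137 mm above the table, 62 mm out from the end wall; +z points out of the tube along its axis. Below, the way is free for all 160 mm of rod.
- dibber: Bystander: wooden square handle 22 mm thick, 95 mm long, with a thick conical steel point 75 mm long and no collar, lying along its x. Origin under the handle's middle.
- stake: Bystander: plain square wooden stake 10 x 10 x 280 mm, lying along its x. Origin under its middle.
- tape: Bystander: roll of green tape, 90 mm in diameter, 24 mm high, lying flat. Origin under its middle.
- scissors: Bystander: scissors lying flat, about 170 mm long and 90 mm across the handles, up to 11 mm high, blades to +x. Origin near their middle, on the table.
- foam: Bystander: green foam brick 110 x 120 x 75 mm high. Origin under its middle.
- pot: Bystander: small terracotta pot with a plant, 98 mm in diameter, about 110 mm high. Origin under its middle.
- mister: Bystander: hand spray bottle, 70 mm in diameter, 186 mm high. Origin under its middle.

How it is judged:
On the way, in this order (a step that is already met when the one before it is completed fails the run):
1. the gauge rod is down the tube with its collar stopped on the tube's mouth (z of gauge_collar in the frame of guide_tube below 0.003 m and distance between gauge_collar and guide_tube below 0.007 m and angle between the x axis of gauge and the z axis of guide_tube, either way round below 0.12 rad and z of gauge_tip in the frame of guide_tube below -0.15 m), for 0.2 s.
2. the rod is drawn right out of the tube (z of gauge_tip in the frame of guide_tube above 0.005 m and contact force between the fingers and gauge above 1 N), for 0.1 s.
At the end, for the whole second after the job is handed in: The gripper still holds the gauge rod, out of the tube and touching nothing else, still, level within 11 degrees, tip and handle both at least 19 cm above the table (all of step 2 and angle between gauge's own x axis and vertical between 1.37 and 1.77 rad and height (world z) of each of gauge_tip, gauge above 0.19 m and contact force between gauge and planter below 0.1 N and linear speed of gauge below 0.03 m/s and angular speed of gauge below 0.2 rad/s); the arm keeps its last pose, push and grip.
It fails at once if another thing on the table was pushed away (more than 4 cm) or the pot or the spray bottle knocked over (distance of any of dibber, stake, tape, scissors, foam, pot, mister from where it was at the start of the episode above 0.04 m or angle between any of pot, mister's own z axis and vertical above 0.5 rad).
It also fails if it takes over 51 s, if anything falls off the work surface, if the arm or the gripper's body presses on something with over 40 N, if the wrist force passes 120 N, or if a joint passes its speed limit or range.

## Working session

There is one attempt and no reset: what is moved stays moved. The work goes in short steps, Python scripts to look and compute and a shell command to move; the robot and the scene stay as the last step left them, time stands still between calls to the robot, and variables do not carry over. Pictures are saved under pics/ and viewed, and the job is handed in when it is done.

```bash
ls; mkdir -p pics
python3 - <<'E'
from station import ctrl
import cv2
s=ctrl.read_state(); print(s)
for n in ["scene","side","wrist"]:
    im=ctrl.get_image(n); cv2.imwrite(f"pics/{n}0.png",im[:,:,::-1]); c=ctrl.calibration(n); print(n,c)
E
```

```text
pics
{'clock': 0.0, 'joint_positions': array([ 1.07440143,  0.43523964,  0.02497274,  1.57411253, -0.0115723 ,
        1.13401149, -0.07505313]), 'joint_velocities': array([-0.00141249, -0.00163285, -0.0016158 ,  0.00043711, -0.00133834,
       -0.00055792,  0.00042161]), 'joint_torque': array([-1.14520382e-03, -6.67860246e+01,  9.84436199e-01, -3.14470410e+01,
       -6.04638085e-02,  4.27151355e-02,  2.02569713e-04]), 'tool_pos': array([ 0.23954512, -0.5767022 ,  0.22592867]), 'ee_rot': array([ 3.14142042e+00,  1.61745033e-03, -1.17701273e+00]), 'ft_force': array([ 0.49216907, -0.66728706,  0.38395962]), 'moment': array([-0.05983238,  0.03981212, -0.01799256]), 'gripper_width': 0.9996805023003732}
scene {'camera_matrix': array([[362.70876636,   0.        , 317.71947985],
       [  0.        , 362.70876636, 200.77278161],
       [  0.        ,   0.        ,   1.        ]]), 'rvec': array([ 2.22180608,  0.95318531, -0.40097211]), 'tvec': array([-0.31854737, -0.27833486,  1.36227688])}
side {'camera_matrix': array([[377.72937397,   0.        , 316.27903082],
       [  0.        , 377.72937397, 193.11345092],
       [  0.        ,   0.        ,   1.        ]]), 'rvec': array([ 0.27690048, -2.72228991,  1.33439949]), 'tvec': array([0.55219014, 0.22667184, 1.04993747])}
wrist {'camera_matrix': array([[282.04085393,   0.        , 319.26083794],
       [  0.        , 282.04085393, 200.37217462],
       [  0.        ,   0.        ,   1.        ]]), 'rvec': array([-2.43163528,  1.62520595,  0.20818576]), 'tvec': array([-0.62461556, -0.03132642,  0.3898756 ])}
```

View pics/scene0.png

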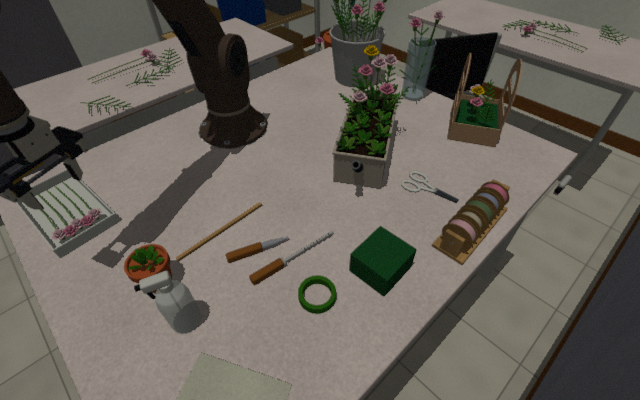

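View pics/side0.png

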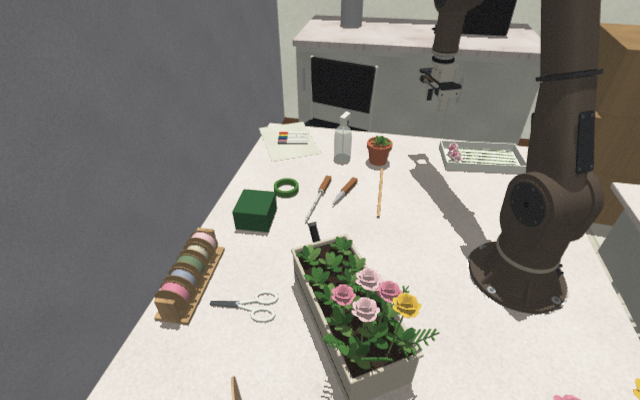

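View pics/wrist0.png

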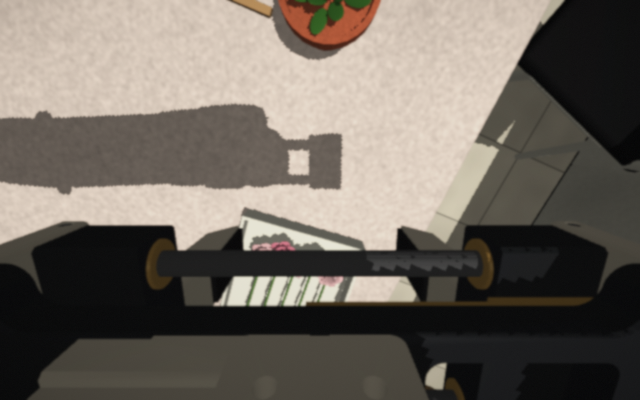

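Run:
```python
from station import ctrl
for cam in ["scene","side"]:
  for n in ["gauge","gauge_collar","gauge_tip","planter","guide_tube","dibber","stake","tape","scissors","foam","pot","mister"]:
    r=ctrl.landmark_of(n,cam)
    print(cam,n,[(x["position"].round(3).tolist() if hasattr(x["position"],'round') else x["position"],round(x["score"],2)) for x in r[:2]])
print(ctrl.read_state()["clock"])
```

```text
scene gauge [([0.5977, -0.2988, 0.0093], 0.9), ([0.7025, 0.2491, 0.0022], 0.65)]
scene gauge_collar [([0.6047, -0.248, 0.0093], 0.65)]
scene gauge_tip [([0.6188, -0.094, 0.0099], 0.72)]
scene planter [([0.4376, 0.2494, 0.002], 0.61)]
scene guide_tube [([0.5677, 0.0415, 0.1363], 0.67)]
scene dibber [([0.5074, -0.3103, -0.0031], 0.6)]
scene stake [([0.3979, -0.3099, 0.0016], 0.96), ([0.7841, -0.085, 0.002], 0.74)]
scene tape [([0.7308, -0.2527, 0.0022], 0.95), ([0.7835, -0.0834, -0.0007], 0.28)]
scene scissors [([0.7042, 0.247, 0.0019], 0.77)]
scene foam [([0.783, -0.0841, -0.0005], 0.7)]
scene pot [([0.4256, -0.5074, -0.0031], 0.97), ([0.5088, -0.3073, -0.0006], 0.2)]
scene mister []
side gauge [([0.5964, -0.2986, 0.0096], 0.7), ([0.7036, 0.2432, -0.0033], 0.48)]
side gauge_collar [([0.6053, -0.2509, 0.0102], 0.68)]
side gauge_tip [([0.6188, -0.0918, 0.0073], 0.63)]
side planter [([0.4373, 0.2513, -0.0007], 0.56)]
side guide_tube [([0.5664, 0.0441, 0.1384], 0.47)]
side dibber [([0.5104, -0.3054, -0.0027], 0.74), ([0.7023, 0.2413, -0.0048], 0.4)]
side stake [([0.3996, -0.3071, 0.0012], 0.66)]
side tape [([0.729, -0.2521, -0.0008], 0.9)]
side scissors [([0.7027, 0.2407, -0.0024], 0.6), ([0.5691, -0.5142, -0.0013], 0.21)]
side foam [([0.7825, -0.0838, -0.0016], 0.73)]
side pot [([0.4187, -0.5119, -0.0008], 0.71), ([0.6183, -0.0935, 0.0082], 0.66)]
side mister [([0.5668, -0.5098, 0.0009], 0.55)]
1.35
```

The gauge lies at about (0.597, -0.299) pointing at 84°, and the tube mouth is at (0.567, 0.043, 0.137). Both cameras agree. The tool can only turn about the vertical, so I plan to tilt the rod by letting it pivot in a light grip.

```bash
python3 -m handwheel '[[[0.036,0.0255,0,7.6,1],[0.036,0.0255,0,7.6,1],[0.036,0.0255,0,7.6,1],[0.036,0.0255,0,7.6,0.2],[0.036,0.0255,0,7.6,0.2],[0.036,0.0255,0,7.6,0.2],[0.036,0.0255,0,7.6,0.2],[0.036,0.0255,0,7.6,0.2]]]' 3
```

```text
clock: 2.15
tool_pos: [0.5291, -0.3721, 0.2269]
ee_rot: [3.141, -0.0, -0.111]
ft_force: [0.5, -0.8, -0.5]
gripper_width: 0.631
```

```bash
python3 -m handwheel '[[[0.022,0.016,-0.02,0.3,0.1],[0.022,0.016,-0.03,0,0.1],[0.0214,0.0164,-0.04,0,0.1],[0,0,-0.04,0,0.1],[0,0,-0.03,0,0.1],[0,0,-0.007,0,0.1],[0,0,0,0,0.1],[0,0,0,0,0.1]]]' 3
python3 - <<'E'
from station import ctrl
import cv2
for n in ["wrist","scene"]:
    im=ctrl.get_image(n); cv2.imwrite(f"pics/{n}1.png",im[:,:,::-1])
for n in ["gauge","gauge_collar","gauge_tip"]:
  print(n,[(x["position"],x["score"]) for x in ctrl.landmark_of(n,"wrist")[:2]])
E
```

```text
clock: 2.95
tool_pos: [0.5942, -0.3255, 0.0616]
ee_rot: [3.141, -0.002, -0.111]
ft_force: [-0.1, 0.1, 1.4]
gripper_width: 0.55
gauge [([0.5905, -0.3026, 0.0069], 0.57), ([0.5152, -0.3091, -0.003], 0.44)]
gauge_collar [([0.6014, -0.2513, 0.0065], 0.77)]
gauge_tip []
```

View pics/wrist1.png

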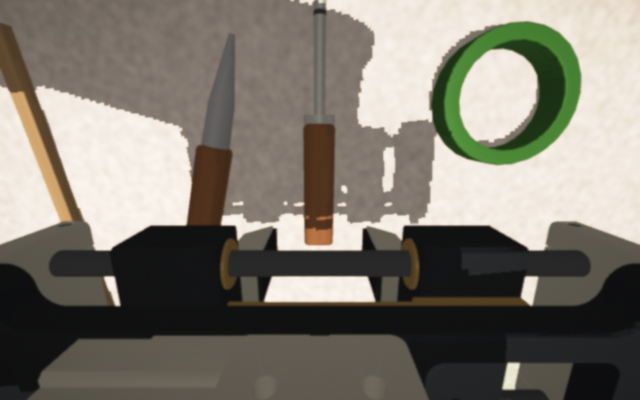

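View pics/scene1.png

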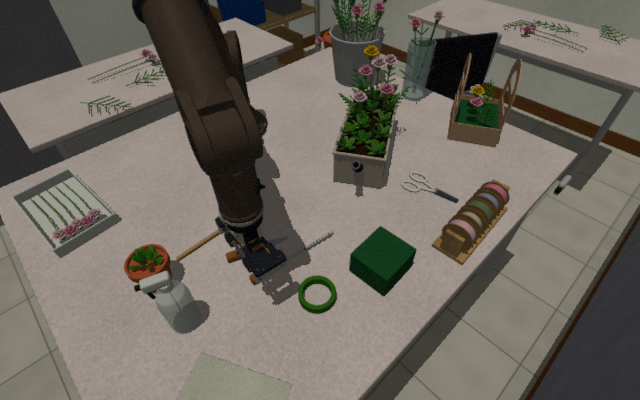

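Wrist view: the gauge handle runs x≈304–335, ending at row 245, centred between the fingertips (about 258 and 382). I'll descend and close lightly.

```bash
python3 -m handwheel '[[[0,0.001,-0.02,0.3,0.1],[0,0.001,-0.02,0,0.1],[0,0,-0.014,0,0.1],[0,0,-0.003,0,0.1],[0,0,0,0,0.1],[0,0,0,0,-1],[0,0,0,0,-1],[0,0,0,0,-1]]]' 3
```

```text
clock: 4.0
tool_pos: [0.5937, -0.323, 0.0035]
ee_rot: [3.141, -0.001, -0.106]
ft_force: [0.2, -0.2, 0.6]
gripper_width: 0.339
```

```bash
python3 -m handwheel '[[[0,0,0,0,-1],[0,0,0,0,-1],[0,0,0,0,-1],[0,0,0.01,0,-1],[0,0.001,0.01,0,-1],[0,0.001,0.01,0,-1],[0,0.002,0.01,0,-1],[0,0,0,0,-1]]]' 3
python3 - <<'E'
from station import ctrl
import cv2
im=ctrl.get_image("side"); cv2.imwrite(f"pics/side2.png",cv2.resize(im[120:270,220:460],None,fx=3,fy=3)[:,:,::-1])
for n in ["gauge_collar","gauge_tip"]:
  print(n,[(x["position"],x["score"]) for x in ctrl.landmark_of(n,"side")[:2]])
print(ctrl.read_state()["ft_force"])
E
```

```text
clock: 4.8
tool_pos: [0.5945, -0.3187, 0.0449]
ee_rot: [3.141, -0.003, -0.105]
ft_force: [0.1, 0.9, -0.7]
gripper_width: 0.239
gauge_collar [([0.6069, -0.2504, 0.0378], 0.54)]
gauge_tip [([0.619, -0.0919, 0.0009], 0.66), ([0.5097, -0.3018, -0.0016], 0.6)]
[-0.23195403  0.00429198 -0.46875985]
```

View pics/side2.png

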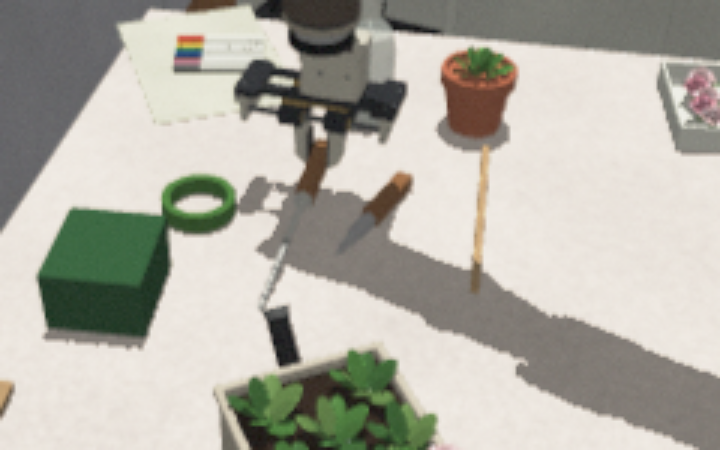

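```bash
python3 -m handwheel '[[[0.0004,0.0036,0.0147,0,-1],[0.0005,0.0047,0.0147,0,-1],[0.0006,0.0058,0.0147,0,-1],[0.0007,0.007,0.0147,0,-1],[0.0009,0.0083,0.0147,0,-1],[0.001,0.0097,0.0147,0,-1],[0.0012,0.0114,0.0147,0,-1],[0.0014,0.0135,0.0150,0,-1]]]' 3
python3 - <<'E'
from station import ctrl
import cv2
for n in ["gauge_collar","gauge_tip","gauge"]:
 for c in ["side","scene"]:
  if n=="gauge_collar":
    im=ctrl.get_image(c); cv2.imwrite(f"pics/{c}3.png",im[:,:,::-1])
  print(n,c,[(x["position"],x["score"]) for x in ctrl.landmark_of(n,c)[:2]])
s=ctrl.read_state();print(s["ft_force"],s["tool_pos"],s["gripper_width"],s["clock"])
a=cv2.imread("pics/side3.png")[100:250,220:460]
b=cv2.imread("pics/scene3.png")[150:300,180:420]
import numpy as np
cv2.imwrite("pics/c3.png",cv2.resize(np.vstack([a,b]),None,fx=2,fy=2))
E
```

```text
clock: 5.75
tool_pos: [0.5999, -0.2538, 0.1619]
ee_rot: [3.141, -0.0, -0.106]
ft_force: [-0.8, 0.8, -1.4]
gripper_width: 0.237
gauge_collar side [([0.6081, -0.2073, 0.1158], 0.74)]
gauge_collar scene [([0.781, -0.085, -0.0005], 0.6), ([0.5656, -0.5115, -0.0009], 0.33)]
gauge_tip side [([0.5067, -0.3001, -0.0017], 0.69), ([0.7823, -0.0865, -0.0016], 0.69)]
gauge_tip scene [([0.6204, -0.0927, 0.0023], 0.66), ([0.4376, 0.248, 0.0021], 0.25)]
gauge side [([0.6013, -0.2404, 0.1513], 0.78)]
gauge scene [([0.5707, 0.0422, 0.134], 0.75), ([0.6047, -0.2372, 0.1506], 0.58)]
[-0.28265477 -0.99884065 -0.26764213] [ 0.59923265 -0.25556835  0.15971411] 0.23904388642181815 6.15
```

View pics/c3.png

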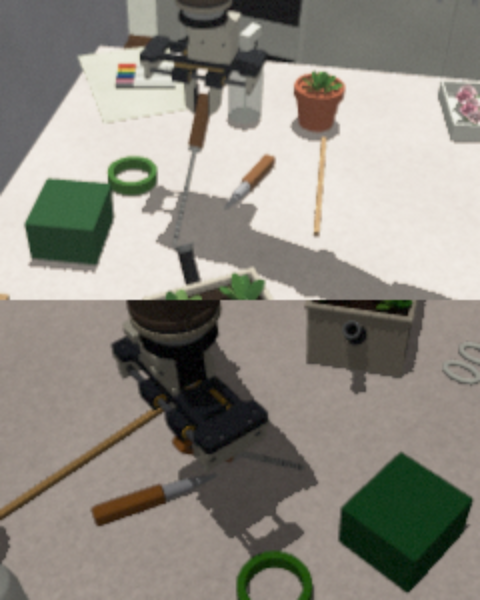

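Rod at 45° with its tip on the table (collar→tip slope 44.7°). Next I'll grip it firmly and lift.

```bash
python3 -m handwheel '[[[0,0,0,0,-1],[0,0,0,0,-1],[0,0,0,0,-1],[0,0,0.02,0,-1],[0,0,0.035,0,-1],[0,0,0.04,0,-1],[0,0,0.04,0,-1],[0,0,0.04,0,-1]]]' 50
python3 -m handwheel '[[[0.011,0.017,0,5.4,-1],[0.011,0.017,0,5.4,-1],[0.011,0.017,0,5.4,-1],[0.011,0.017,0,5.4,-1],[0.011,0.017,0,5.4,-1],[0.011,0.017,0,5.4,-1],[0.012,0.0185,0,5.7,-1],[0,0,0,0,-1]]]'
python3 - <<'E'
from station import ctrl
import cv2
s=ctrl.read_state();print(s["ft_force"],s["tool_pos"],s["ee_rot"],s["clock"])
for n in ["gauge_collar","gauge_tip","gauge","guide_tube"]:
 for c in ["side","scene","wrist"]:
  if n=="gauge_collar":
    im=ctrl.get_image(c); cv2.imwrite(f"pics/{c}4.png",im[:,:,::-1])
  print(n,c,[(x["position"],x["score"]) for x in ctrl.landmark_of(n,c)[:2]])
s=ctrl.read_state();print(s["ft_force"],s["tool_pos"],s["ee_rot"],s["clock"])
E
```

```text
clock: 6.95
tool_pos: [0.5996, -0.2547, 0.3373]
ee_rot: [-3.142, 0.0, -0.105]
ft_force: [0.1, 0.1, -1.1]
gripper_width: 0.24
clock: 7.75
tool_pos: [0.6789, -0.1303, 0.3351]
ee_rot: [-3.139, -0.001, 0.567]
ft_force: [0.5, 1.4, -0.8]
gripper_width: 0.233
[ 0.51569368  1.42332347 -0.84429759] [ 0.67890459 -0.130291    0.33508385] [-3.13924200e+00 -1.35061190e-03  5.67057172e-01] 7.75
gauge_collar side [([0.6567, -0.0906, 0.2883], 0.98), ([0.7283, -0.2508, -0.0005], 0.47)]
gauge_collar scene [([0.6545, -0.0907, 0.2866], 0.57)]
gauge_collar wrist [([0.6532, -0.0941, 0.2857], 0.61)]
gauge_tip side [([0.5917, 0.0088, 0.1743], 0.56)]
gauge_tip scene [([0.5947, 0.007, 0.1756], 0.55)]
gauge_tip wrist []
gauge side [([0.6728, -0.1191, 0.3245], 0.92)]
gauge scene [([0.6713, -0.1219, 0.3237], 0.74)]
gauge wrist [([0.6685, -0.1247, 0.3237], 0.96)]
guide_tube side [([0.5656, 0.0417, 0.1351], 0.45)]
guide_tube scene [([0.5692, 0.0446, 0.136], 0.42)]
guide_tube wrist []
[-0.55949263 -0.6825935  -2.05535534] [ 0.67788001 -0.13433228  0.33566309] [ 3.14156841e+00 -6.80982448e-05  5.59386619e-01] 8.5
```

View pics/scene4.png

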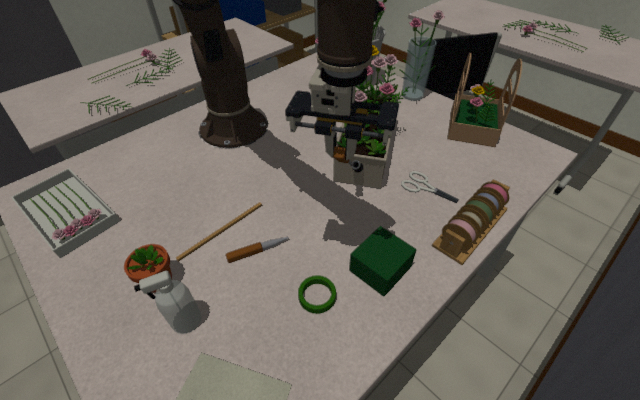

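View pics/side4.png

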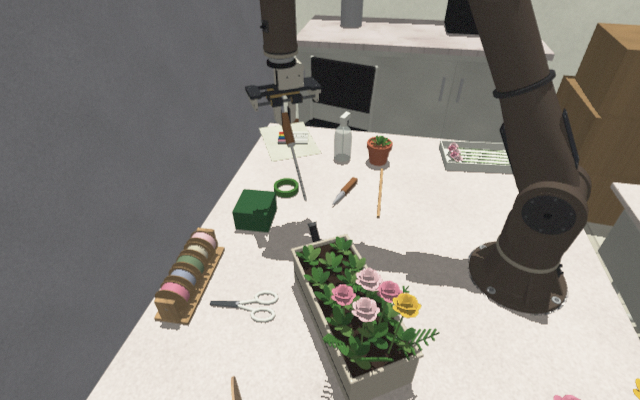

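View pics/wrist4.png

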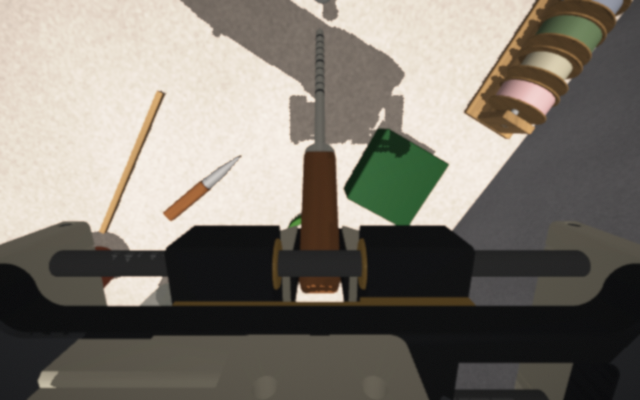

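```bash
cat > h.py <<'E'
from station import ctrl
import cv2, numpy as np
def proj(c,P):
    k=ctrl.calibration(c); return cv2.projectPoints(np.float64(P).reshape(-1,1,3),k["rvec"],k["tvec"],k["camera_matrix"],None)[0][:,0]
def crop(c,im,p,half,f,draw,name):
    x,y=int(p[0]),int(p[1]); x0=max(0,x-half);y0=max(0,y-half)
    a=cv2.resize(im[y0:y+half,x0:x+half],None,fx=f,fy=f,interpolation=cv2.INTER_NEAREST)[:,:,::-1].copy()
    for P,col in draw:
        q=proj(c,P)
        q=((q+0.5-[x0,y0])*f*8).round().astype(int)
        if len(q)==1: cv2.circle(a,tuple(int(v) for v in q[0]),3*8,col,1,shift=3)
        else: cv2.polylines(a,[q.astype(np.int32)],False,col,1,shift=3)
    cv2.imwrite(name,a)
E
python3 - <<'E'
from h import *
s=ctrl.read_state();T=s["tool_pos"];print(T,s["ee_rot"])
M=np.array([.567,.043,.137]);az=np.radians(122.1);u=np.array([np.cos(az),np.sin(az),0]);a=np.array([-u[0],-u[1],1])/2**.5
l=np.array([u[1],-u[0],0]);n=np.cross(a,l)
t=np.linspace(0,2*np.pi,30)[:,None]
ring=M+.013*(np.cos(t)*l+np.sin(t)*n)
ring2=ring-a*.05
Y=s["ee_rot"][2]+np.pi/2;ur=np.array([np.cos(Y),np.sin(Y),0]);d=(ur-[0,0,1])/2**.5
G=T+[0,0,.0085]; tip=G+d*.236; col=G+d*.076; ctr=G+d*.025
dr=[(ring,(0,0,255)),(ring2,(0,0,255)),([M],(0,255,255)),(np.array([M,M+.06*a]),(0,255,0)),(np.array([G,tip]),(255,0,0)),([tip],(255,0,255)),([col],(255,0,255))]
for c in ["side","scene"]:
    im=ctrl.get_image(c); crop(c,im,proj(c,[tip])[0],50,6,dr,f"pics/{c}5.png")
    for n in ["gauge_tip","gauge_collar","gauge","guide_tube"]:
        print(c,n,[(x["position"].tolist() if 0 else np.round(x["position"],4),x["score"]) for x in ctrl.landmark_of(n,c)[:1]])
print("pred",tip,col,ctr)
E
```

```text
[ 0.67788001 -0.13433228  0.33566309] [ 3.14156841e+00 -6.80982448e-05  5.59386619e-01]
side gauge_tip [(array([0.5922, 0.0035, 0.1751]), 0.85)]
side gauge_collar [(array([ 0.6537, -0.0931,  0.287 ]), 0.65)]
side gauge []
side guide_tube [(array([0.565 , 0.0438, 0.1396]), 0.48)]
scene gauge_tip [(array([0.5957, 0.0015, 0.1779]), 0.59)]
scene gauge_collar [(array([ 0.6569, -0.0902,  0.286 ]), 0.67)]
scene gauge []
scene guide_tube [(array([0.5701, 0.0429, 0.1389]), 0.43)]
pred [0.58932388 0.00710962 0.17728589] [ 0.64936193 -0.0887832   0.29042298] [ 0.66849906 -0.11934903  0.32648542]
```

View pics/side5.png

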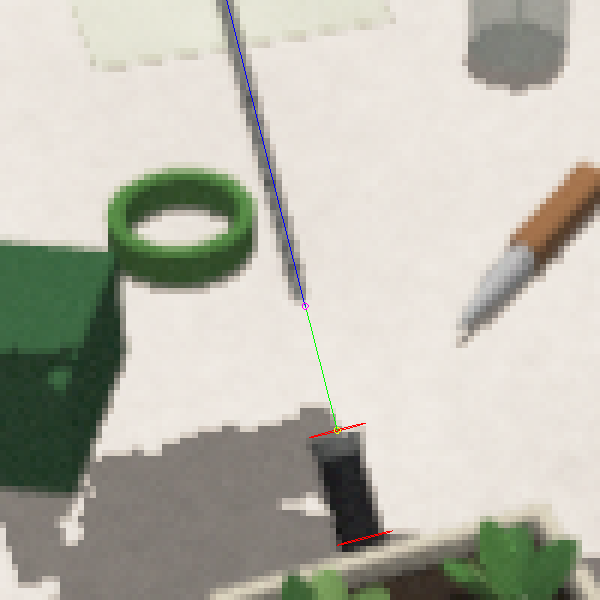

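View pics/scene5.png

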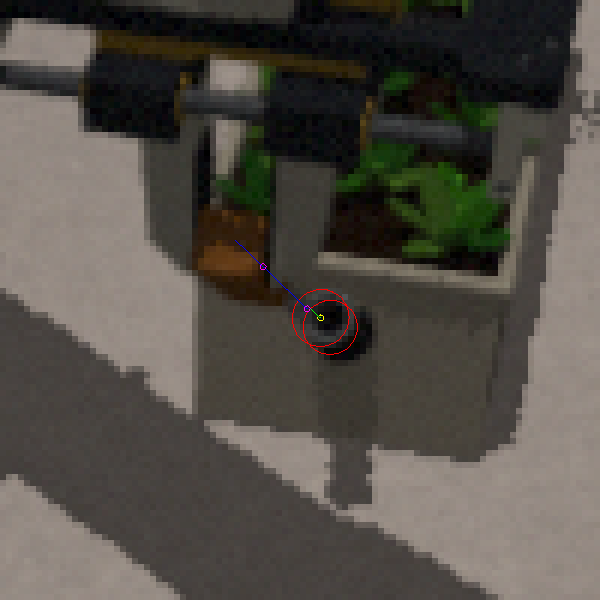

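Run:
```python
from h import *
im=cv2.imread("pics/scene4.png")
k=ctrl.calibration("scene");R=cv2.Rodrigues(k["rvec"])[0];print("cam",-R.T@k["tvec"])
k=ctrl.calibration("side");R=cv2.Rodrigues(k["rvec"])[0];print("cam",-R.T@k["tvec"])
p=proj("scene",[[.5893,.0071,.1773]])[0];print(p)
from station import ctrl
im=ctrl.get_image("scene")
x0,y0=320,130
a=cv2.resize(im[y0:y0+56,x0:x0+60],None,fx=10,fy=10,interpolation=cv2.INTER_CUBIC)[:,:,::-1]
a=np.clip(a.astype(float)*1.8,0,255).astype(np.uint8)
cv2.imwrite("pics/z6.png",a)
```

```text
cam [ 1.05834675 -0.54137291  0.78838984]
cam [0.39294922 0.78889177 0.82577445]
[351.61395087 162.88957454]
```

View pics/z6.png

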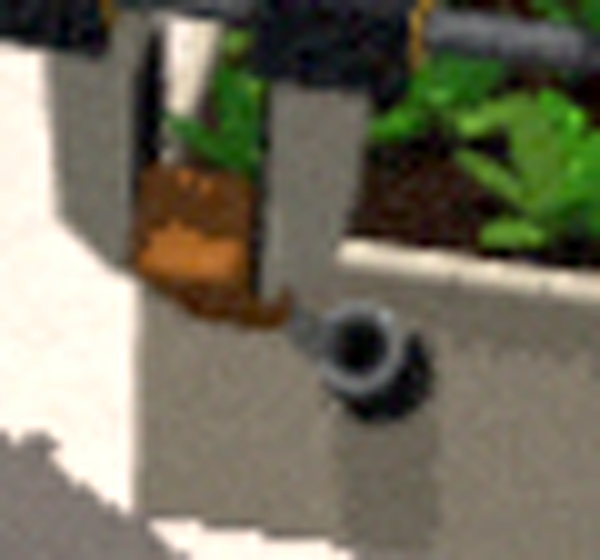

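Run:
```python
from h import *
P={}
for c in ["side","scene"]:
    k=ctrl.calibration(c);R=cv2.Rodrigues(k["rvec"])[0]
    P[c]=k["camera_matrix"]@np.hstack([R,k["tvec"].reshape(3,1)])
im=ctrl.get_image("side")
p=proj("side",[[.58932,.00711,.17729]])[0]; x0,y0=int(p[0])-50,int(p[1])-50
def sd(x,y): return [x0+x/6-.5,y0+y/6-.5]
def sc(x,y): return [320+x/10-.5,130+y/10-.5]
for n,a,b in [("mouth",sd(335,433),sc(362,345)),("tip",sd(301,304),sc(327,352))]:
    X=cv2.triangulatePoints(P["side"],P["scene"],np.float64(a).reshape(2,1),np.float64(b).reshape(2,1))[:,0];X=X[:3]/X[3]
    print(n,a,b,X, [proj(c,[X])[0]-q for c,q in (("side",a),("scene",b))])
a=cv2.resize(im[y0+20:y0+95,x0+20:x0+95],None,fx=8,fy=8,interpolation=cv2.INTER_CUBIC)[:,:,::-1]
cv2.imwrite("pics/z7.png",a); print(x0,y0)
```

```text
mouth [311.3333333333333, 221.66666666666669] [355.7, 164.0] [0.56832669 0.0469395  0.137703  ] [array([-0.47184294,  0.18115346]), array([-0.49476893, -0.21896055])]
tip [305.6666666666667, 200.16666666666666] [352.2, 164.7] [0.59263554 0.00449273 0.17534847] [array([-0.32811366,  0.12937393]), array([-0.37129927, -0.16714355])]
256 150
```

View pics/z7.png

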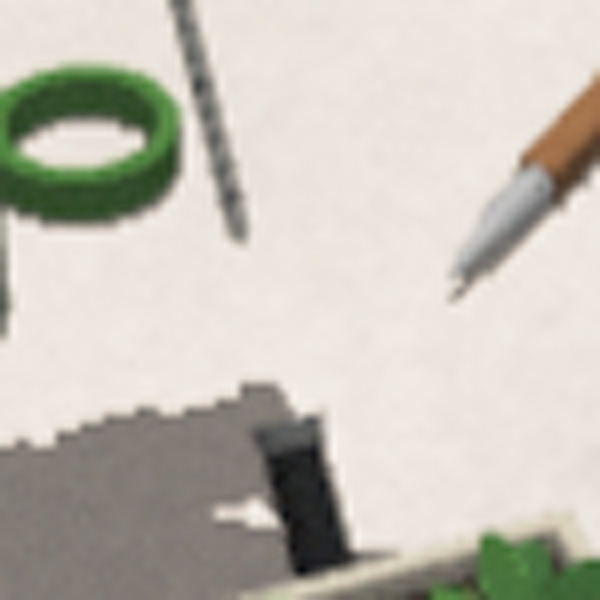

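Triangulating gives mouth (0.568, 0.047, 0.138), and the z matches the expected 0.137. The tip is at (0.593, 0.0045, 0.175), about 9 mm too far back in the slope plane. I'll correct that and advance to just outside the mouth.

```bash
python3 -m handwheel '[[[-0.0024,0.0038,0,0,-1],[-0.0024,0.0038,0,0,-1],[-0.0037,0.006,-0.007,0,-1],[-0.0037,0.006,-0.007,0,-1],[-0.0038,0.006,-0.0071,0,-1],[-0.0038,0.006,-0.0071,0,-1],[0,0,0,0,-1],[0,0,0,0,-1]]]'
python3 - <<'E'
from h import *
s=ctrl.read_state();print(s["tool_pos"],s["ee_rot"],s["clock"],s["ft_force"])
im=ctrl.get_image("scene")
a=cv2.resize(im[130:186,320:380],None,fx=10,fy=10,interpolation=cv2.INTER_CUBIC)[:,:,::-1]
cv2.imwrite("pics/z8.png",np.clip(a.astype(float)*1.8,0,255).astype(np.uint8))
im=ctrl.get_image("side")
a=cv2.resize(im[170:245,276:351],None,fx=8,fy=8,interpolation=cv2.INTER_CUBIC)[:,:,::-1]
cv2.imwrite("pics/z9.png",a)
for c in ["scene","side"]:
  for n in ["gauge_tip","guide_tube"]:
    print(c,n,[(np.round(x["position"],4),x["score"]) for x in ctrl.landmark_of(n,c)[:1]])
s=ctrl.read_state();print(s["tool_pos"],s["ee_rot"],s["clock"],s["ft_force"])
E
```

```text
clock: 9.9
tool_pos: [0.658, -0.1027, 0.3074]
ee_rot: [3.141, 0.0, 0.56]
ft_force: [-0.1, 0.5, -0.9]
gripper_width: 0.237
[ 0.65800391 -0.1026659   0.30739923] [3.14143616e+00 2.27775974e-04 5.59791116e-01] 9.9 [-0.10288292  0.45523019 -0.91848485]
scene gauge_tip [(array([0.5727, 0.0333, 0.1478]), 0.57)]
scene guide_tube [(array([0.5673, 0.0411, 0.1347]), 0.53)]
side gauge_tip [(array([0.5682, 0.0431, 0.1379]), 0.42)]
side guide_tube [(array([0.5674, 0.0433, 0.1372]), 0.71)]
[ 0.65829275 -0.1029921   0.30761813] [ 3.14130532e+00 -3.24348711e-04  5.59057968e-01] 10.2 [-0.79508737  0.77737899 -0.64726831]
```

View pics/z8.png

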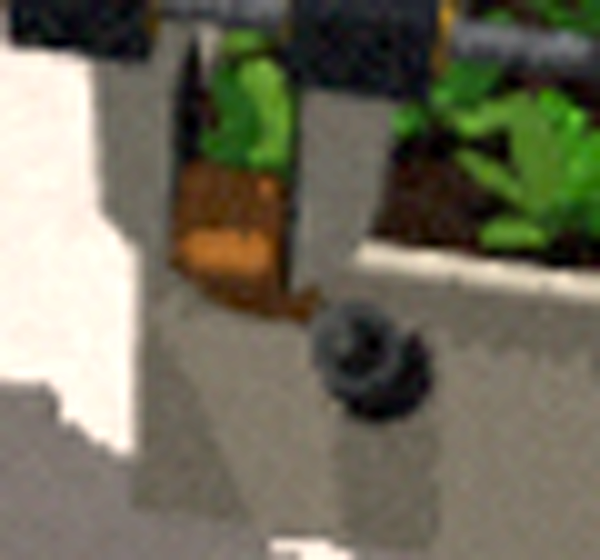

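View pics/z9.png

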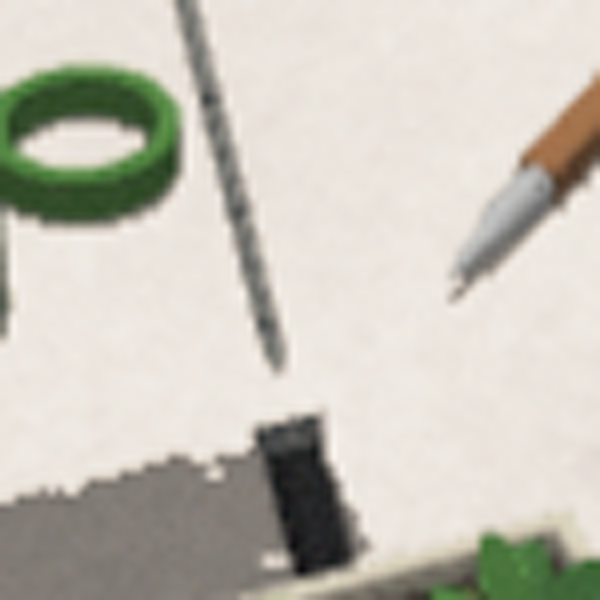

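Run:
```python
from h import *
im=ctrl.get_image("scene")
a=cv2.resize(im[155:175,343:368],None,fx=24,fy=24,interpolation=cv2.INTER_NEAREST)[:,:,::-1]
cv2.imwrite("pics/z10.png",np.clip(a.astype(float)*2.2,0,255).astype(np.uint8))
```

```text
(no output)
```

View pics/z10.png

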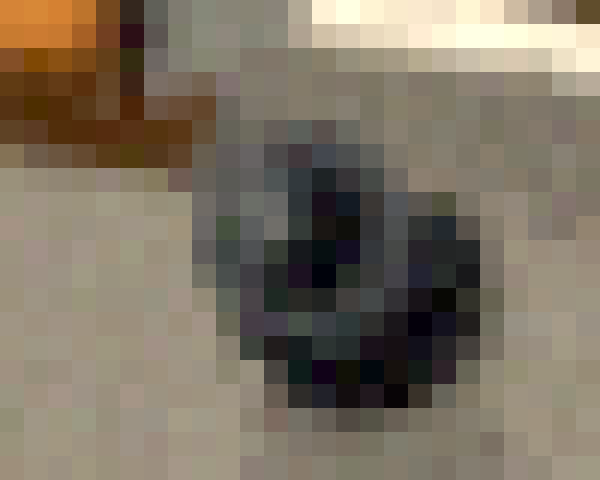

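Side view: tip at zoomed (280,368), with its extrapolated line about 2 mm right of the mouth centre. Scene view: tip about 1.5 mm off the bore axis. I'll nudge it and insert gently.

```bash
python3 -m handwheel '[[[0.0013,0.0008,0.001,0,-1],[-0.003,0.0048,-0.0057,0,-1],[-0.003,0.0048,-0.0057,0,-1],[-0.003,0.0048,-0.0057,0,-1],[-0.003,0.0048,-0.0057,0,-1],[-0.003,0.0048,-0.0057,0,-1],[0,0,0,0,-1],[0,0,0,0,-1]]]'
python3 - <<'E'
from h import *
im=ctrl.get_image("scene")
a=cv2.resize(im[140:180,335:375],None,fx=14,fy=14,interpolation=cv2.INTER_NEAREST)[:,:,::-1]
cv2.imwrite("pics/z11.png",np.clip(a.astype(float)*2.,0,255).astype(np.uint8))
im=ctrl.get_image("side")
a=cv2.resize(im[170:245,276:351],None,fx=8,fy=8,interpolation=cv2.INTER_CUBIC)[:,:,::-1]
cv2.imwrite("pics/z12.png",a)
s=ctrl.read_state();print(s["tool_pos"],s["ee_rot"],s["clock"],s["ft_force"],s["moment"])
E
```

```text
clock: 11.05
tool_pos: [0.6443, -0.0779, 0.28]
ee_rot: [3.141, 0.0, 0.56]
ft_force: [0.2, -0.5, -1.2]
gripper_width: 0.237
[ 0.64463017 -0.07821794  0.28021728] [ 3.14110838e+00 -3.62756730e-04  5.59123609e-01] 11.15 [-0.43153072 -0.76998776 -1.36911219] [-0.05145708 -0.21521387  0.00616236]
```

View pics/z11.png

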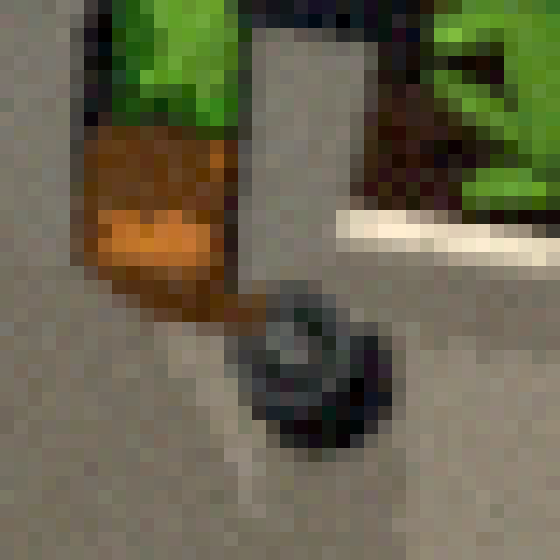

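View pics/z12.png

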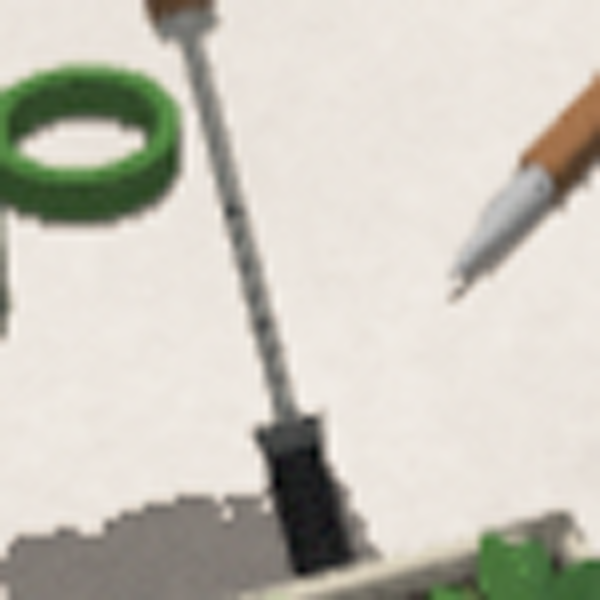

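The tip is in the mouth (side view, rod entering at (289,420)) with no force building up. Continuing.

```bash
python3 -m handwheel '[[[-0.003,0.0048,-0.0057,0,-1],[-0.003,0.0048,-0.0057,0,-1],[-0.003,0.0048,-0.0057,0,-1],[-0.003,0.0048,-0.0057,0,-1],[-0.003,0.0048,-0.0057,0,-1],[-0.003,0.0048,-0.0057,0,-1],[-0.003,0.0048,-0.0057,0,-1],[0,0,0,0,-1]]]'
python3 - <<'E'
from h import *
s=ctrl.read_state();print(s["tool_pos"],s["ee_rot"],s["clock"],s["ft_force"],s["moment"])
E
```

```text
clock: 11.95
tool_pos: [0.6226, -0.0433, 0.2392]
ee_rot: [-3.141, 0.001, 0.561]
ft_force: [0.1, -0.2, -0.7]
gripper_width: 0.233
[ 0.62255571 -0.04327893  0.23917814] [-3.14053808e+00  9.88250748e-04  5.60755887e-01] 11.95 [ 0.08995601 -0.21809719 -0.70099314] [-0.03808034 -0.14793231  0.03397114]
```

```bash
python3 -m handwheel '[[[-0.003,0.0048,-0.0057,0,-1],[-0.003,0.0048,-0.0057,0,-1],[-0.003,0.0048,-0.0057,0,-1],[-0.003,0.0048,-0.0057,0,-1],[-0.003,0.0048,-0.0057,0,-1],[-0.003,0.0048,-0.0057,0,-1],[-0.003,0.0048,-0.0057,0,-1],[0,0,0,0,-1]]]'
python3 - <<'E'
from h import *
s=ctrl.read_state();print(s["tool_pos"],s["ee_rot"],s["clock"],s["ft_force"],s["moment"])
im=ctrl.get_image("side")
a=cv2.resize(im[150:250,256:356],None,fx=6,fy=6,interpolation=cv2.INTER_CUBIC)[:,:,::-1]
cv2.imwrite("pics/z13.png",a)
print([(np.round(x["position"],4),x["score"]) for x in ctrl.landmark_of("gauge_collar","side")[:1]])
E
```

```text
clock: 12.75
tool_pos: [0.6015, -0.0097, 0.1993]
ee_rot: [-3.141, 0.001, 0.561]
ft_force: [-0.5, -0.1, -0.7]
gripper_width: 0.234
[ 0.60149265 -0.00970105  0.19927762] [-3.14052293e+00  1.04485090e-03  5.60778171e-01] 12.75 [-0.51660892 -0.11958858 -0.6690178 ] [ 0.02912968 -0.12491583  0.01688233]
[(array([0.5774, 0.0311, 0.1546]), 0.8)]
```

View pics/z13.png

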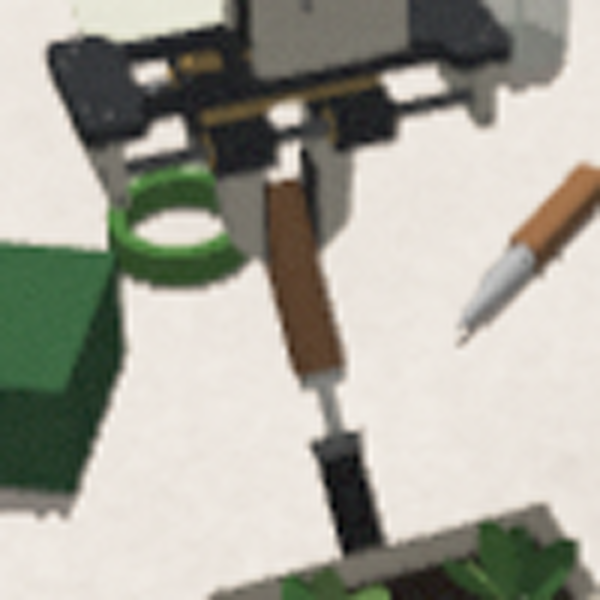

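```bash
python3 -m handwheel '[[[-0.0023,0.0036,-0.0042,0,-1],[-0.0023,0.0036,-0.0042,0,-1],[-0.0023,0.0036,-0.0042,0,-1],[-0.0008,0.0012,-0.0014,0,-1],[-0.0008,0.0012,-0.0014,0,-1],[0,0,0,0,-1],[0,0,0,0,-1],[0,0,0,0,-1]]]'
```

```text
clock: 13.65
tool_pos: [0.5941, 0.0023, 0.1849]
ee_rot: [3.141, -0.0, 0.559]
ft_force: [-1.0, 0.4, -0.9]
gripper_width: 0.234
```

Run:
```python
from h import *
im=ctrl.get_image("side")
a=cv2.resize(im[150:250,256:356],None,fx=6,fy=6,interpolation=cv2.INTER_CUBIC)[:,:,::-1]
cv2.imwrite("pics/z14.png",a)
print([(np.round(x["position"],4),x["score"]) for x in ctrl.landmark_of("gauge_collar","side")[:1]])
s=ctrl.read_state();print(s["tool_pos"],s["ft_force"])
```

```text
[]
[0.59402773 0.00241083 0.18485707] [-0.12331592  0.1235353  -0.35450699]
```

View pics/z14.png

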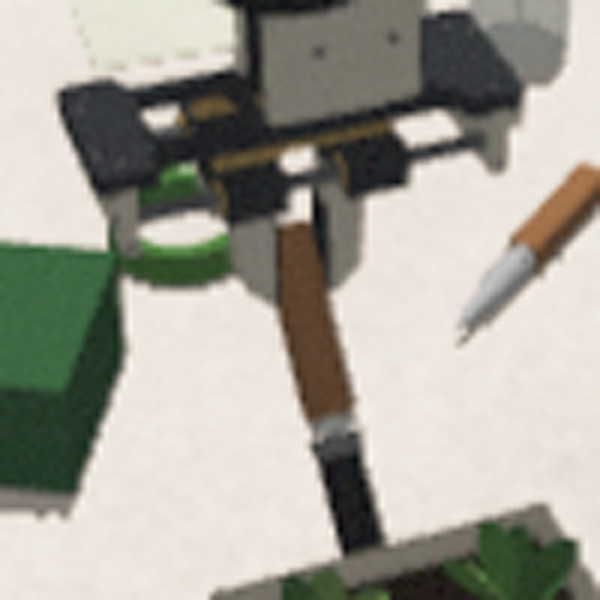

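```bash
python3 -m handwheel '[[[-0.0008,0.0012,-0.0014,0,-1],[0,0,0,0,-1],[-0.0008,0.0012,-0.0014,0,-1],[0,0,0,0,-1],[0,0,0,0,-1],[0,0,0,0,-1],[0,0,0,0,-1],[0,0,0,0,-1]]]'
```

```text
clock: 14.55
tool_pos: [0.5936, 0.0035, 0.1832]
ee_rot: [3.139, -0.002, 0.558]
ft_force: [1.5, -4.5, 6.5]
gripper_width: 0.237
```

Run:
```python
from station import ctrl
s=ctrl.read_state();print(s["tool_pos"],s["ft_force"],s["moment"])
```

```text
[0.59363421 0.00349387 0.18315847] [ 1.4913166  -4.51498677  6.54618733] [-1.04402929 -0.32878447  0.11587828]
```

```bash
python3 -m handwheel '[[[-0.0008,0.0012,-0.0014,0,-1],[0,0,0,0,-1],[-0.0004,0.0006,-0.0007,0,-1],[0,0,0,0,-1],[0,0,0,0,-1],[0,0,0,0,-1],[0,0,0,0,-1],[0,0,0,0,-1]]]'
python3 - <<'E'
from h import *
im=ctrl.get_image("side")
a=cv2.resize(im[190:250,286:346],None,fx=9,fy=9,interpolation=cv2.INTER_CUBIC)[:,:,::-1]
cv2.imwrite("pics/z15.png",a)
im=ctrl.get_image("scene")
a=cv2.resize(im[130:186,320:380],None,fx=10,fy=10,interpolation=cv2.INTER_CUBIC)[:,:,::-1]
cv2.imwrite("pics/z16.png",np.clip(a.astype(float)*1.8,0,255).astype(np.uint8))
for c in ["side","scene","wrist"]:
  if c=="wrist": ctrl.get_image(c)
  for n in ["gauge_collar","gauge"]:
   print(c,n,[(np.round(x["position"],4),x["score"]) for x in ctrl.landmark_of(n,c)[:1]])
s=ctrl.read_state();print(s["tool_pos"],s["ft_force"])
E
```

```text
clock: 15.35
tool_pos: [0.5939, 0.0034, 0.1828]
ee_rot: [3.135, -0.003, 0.557]
ft_force: [2.0, -10.0, 18.3]
gripper_width: 0.235
side gauge_collar [(array([0.5704, 0.0448, 0.1368]), 0.71)]
side gauge [(array([0.5874, 0.0157, 0.1694]), 0.61)]
scene gauge_collar [(array([0.572 , 0.0467, 0.1334]), 0.42)]
scene gauge [(array([0.5876, 0.0158, 0.1721]), 0.59)]
wrist gauge_collar [(array([0.5673, 0.047 , 0.1328]), 0.58)]
wrist gauge [(array([0.5856, 0.0119, 0.1696]), 0.81)]
[0.59385403 0.00345117 0.18279024] [  1.12914667 -10.80901468  19.13267643]
```

View pics/z15.png

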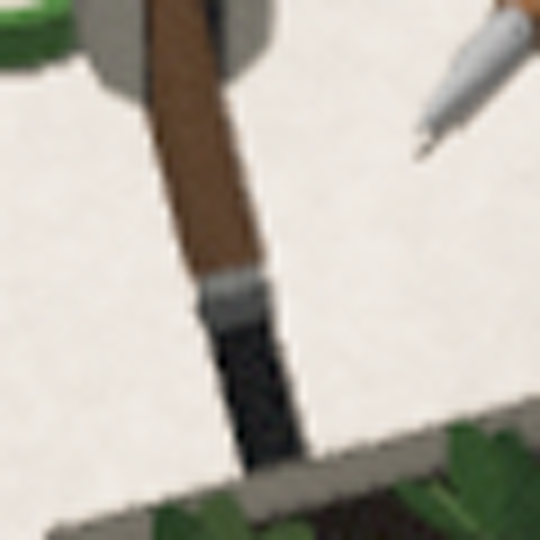

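View pics/z16.png

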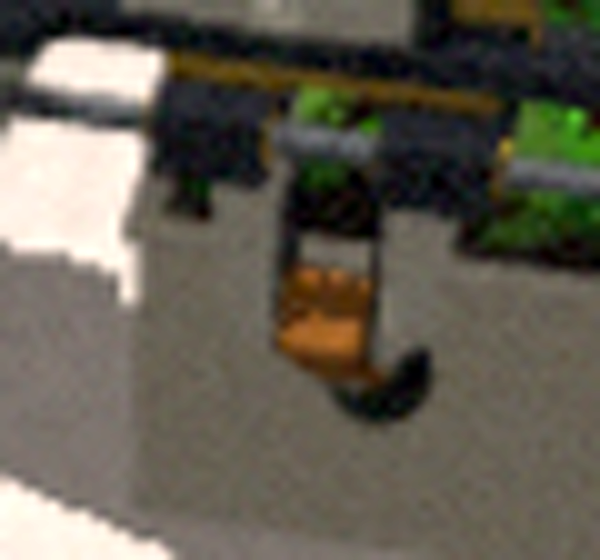

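Seated: the side view shows the collar directly on the mouth (row ~300 of the crop), and axial force is about 22 N. I'll relax the grip briefly so the rod settles square, then re-grip.

```bash
python3 -m handwheel '[[[0,0,0,0,-1],[0,0,0,0,-1],[0,0,0,0,-1],[0,0,0,0,-1],[0,0,0,0,-1],[0,0,0,0,-1],[0,0,0,0,-1],[0,0,0,0,-1]]]' 5
python3 -m handwheel '[[[0,0,0,0,-1],[0,0,0,0,-1],[0,0,0,0,-1],[0.0011,-0.0018,0.0021,0,-1],[0.0019,-0.003,0.0035,0,-1],[0.003,-0.0048,0.0057,0,-1],[0.003,-0.0048,0.0057,0,-1],[0.003,-0.0048,0.0057,0,-1]]]' 50
```

```text
clock: 16.6
tool_pos: [0.5913, 0.0069, 0.1799]
ee_rot: [3.141, -0.001, 0.56]
ft_force: [3.4, -2.6, 4.2]
gripper_width: 0.24
clock: 17.4
tool_pos: [0.6032, -0.013, 0.203]
ee_rot: [-3.141, 0.0, 0.559]
ft_force: [0.2, -0.3, -1.5]
gripper_width: 0.235
```

```bash
python3 -m handwheel '[[[0.0041,-0.0066,0.0078,0,-1],[0.0041,-0.0066,0.0078,0,-1],[0.0041,-0.0066,0.0078,0,-1],[0.0041,-0.0066,0.0078,0,-1],[0.0041,-0.0066,0.0078,0,-1],[0.0041,-0.0066,0.0078,0,-1],[0.0041,-0.0066,0.0078,0,-1],[0.0041,-0.0066,0.0078,0,-1]]]'
python3 -m handwheel '[[[0.0041,-0.0066,0.0078,0,-1],[0.0041,-0.0066,0.0078,0,-1],[0.0041,-0.0066,0.0078,0,-1],[0.0041,-0.0066,0.0078,0,-1],[0.0041,-0.0066,0.0078,0,-1],[0.0041,-0.0066,0.0078,0,-1],[0.0041,-0.0066,0.0078,0,-1],[0.0041,-0.0066,0.0078,0,-1]]]'
python3 - <<'E'
from h import *
for c in ["side","scene"]:
  im=ctrl.get_image(c); cv2.imwrite(f"pics/{c}17.png",im[:,:,::-1])
  for n in ["gauge_tip","gauge_collar","gauge"]:
   print(c,n,[(np.round(x["position"],4),x["score"]) for x in ctrl.landmark_of(n,c)[:1]])
s=ctrl.read_state();print(s["tool_pos"],s["ft_force"],s["clock"])
E
```

```text
clock: 18.2
tool_pos: [0.6362, -0.0658, 0.2656]
ee_rot: [-3.142, -0.0, 0.56]
ft_force: [-0.3, 0.7, -0.8]
gripper_width: 0.236
clock: 19.0
tool_pos: [0.669, -0.1187, 0.328]
ee_rot: [3.142, -0.0, 0.559]
ft_force: [-0.0, 0.2, -0.7]
gripper_width: 0.235
side gauge_tip [(array([0.5851, 0.0174, 0.1717]), 0.74)]
side gauge_collar [(array([ 0.6474, -0.08  ,  0.2829]), 0.66)]
side gauge [(array([ 0.6649, -0.1111,  0.3191]), 0.67)]
scene gauge_tip [(array([0.5851, 0.014 , 0.1722]), 0.46)]
scene gauge_collar [(array([ 0.6477, -0.0774,  0.2818]), 0.77)]
scene gauge [(array([0.5698, 0.0443, 0.1348]), 0.67)]
[ 0.6684018  -0.11759611  0.3269582 ] [-0.1080683  -0.07762855 -0.62777434] 19.4
```

View pics/side17.png

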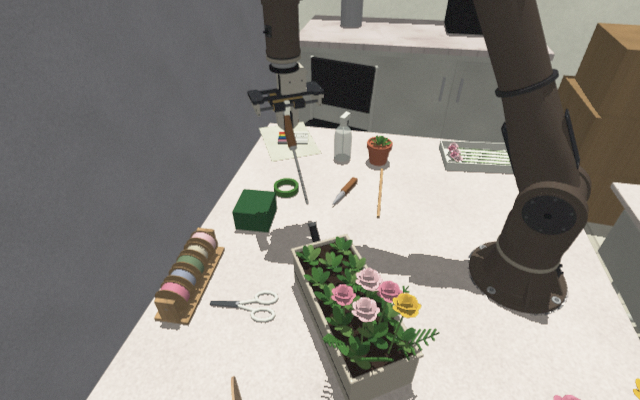

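The rod is right out (tip about 49 mm beyond the mouth) and still at 45°. I'll go back over the empty patch of table where it lay and level it by pivoting against the table.

```bash
python3 -m handwheel '[[[-0.0087,-0.017,0,-4.75,-1],[-0.0087,-0.017,0,-4.75,-1],[-0.0087,-0.017,0,-4.75,-1],[-0.0087,-0.017,0,-4.75,-1],[-0.0087,-0.017,0,-4.75,-1],[-0.0087,-0.017,0,-4.75,-1],[-0.0087,-0.017,0,-4.75,-1],[-0.0087,-0.017,0,-4.75,-1]]]'
python3 -m handwheel '[[[0,0,-0.03,0,-1],[0,0,-0.03,0,-1],[0,0,-0.03,0,-1],[0,0,-0.03,0,-1],[0,0,-0.02,0,-1],[0,0,-0.01,0,-1],[0,0,0,0,-1],[0,0,0,0,-1]]]'
python3 - <<'E'
from h import *
for c in ["side","scene"]:
  im=ctrl.get_image(c); cv2.imwrite(f"pics/{c}18.png",im[:,:,::-1])
  for n in ["gauge_tip","gauge_collar","gauge"]:
   print(c,n,[(np.round(x["position"],4),x["score"]) for x in ctrl.landmark_of(n,c)[:1]])
s=ctrl.read_state();print(s["tool_pos"],s["ee_rot"],s["ft_force"],s["clock"])
E
```

```text
clock: 20.2
tool_pos: [0.5985, -0.2544, 0.3272]
ee_rot: [-3.141, 0.0, -0.107]
ft_force: [1.6, -0.0, -0.1]
gripper_width: 0.235
clock: 21.0
tool_pos: [0.5997, -0.2541, 0.1783]
ee_rot: [3.141, -0.001, -0.104]
ft_force: [0.8, -0.2, 0.0]
gripper_width: 0.238
side gauge_tip [(array([ 0.6131, -0.096 ,  0.0189]), 0.77)]
side gauge_collar [(array([ 0.6075, -0.2079,  0.1344]), 0.8)]
side gauge [(array([ 0.5994, -0.2448,  0.1683]), 0.85)]
scene gauge_tip [(array([ 0.6172, -0.1011,  0.0248]), 0.62)]
scene gauge_collar [(array([ 0.6095, -0.2066,  0.1335]), 0.6)]
scene gauge [(array([ 0.6005, -0.243 ,  0.1719]), 0.56)]
[ 0.59922058 -0.25416845  0.17775758] [ 3.14137656e+00 -6.25857168e-04 -1.03749526e-01] [ 0.68110274  0.65906547 -1.08350821] 21.4
```

View pics/side18.png

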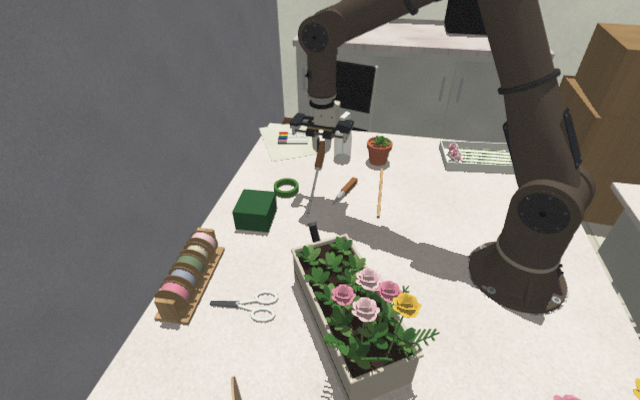

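```bash
python3 -m handwheel '[[[0,0,-0.007,0,-1],[0,0,-0.006,0,-1],[0,0,-0.002,0,-1],[0,0,-0.001,0,-1],[0,0,0,0,-1],[0,0,0,0,-1],[0,0,0,0,-1],[0,0,0,0,-1]]]'
python3 -m handwheel '[[[0,0,0,0,-1],[0,0,0,0,-1],[-0.0009,-0.0083,-0.0095,0,-1],[-0.0008,-0.0077,-0.0095,0,-1],[-0.0007,-0.007,-0.0095,0,-1],[-0.0007,-0.0065,-0.0095,0,-1],[0,0,0,0,-1],[0,0,0,0,-1]]]' 3
python3 - <<'E'
from h import *
for c in ["side","scene"]:
  im=ctrl.get_image(c); cv2.imwrite(f"pics/{c}19.png",im[:,:,::-1])
  for n in ["gauge_tip","gauge_collar","gauge"]:
   print(c,n,[(np.round(x["position"],4),x["score"]) for x in ctrl.landmark_of(n,c)[:1]])
s=ctrl.read_state();print(s["tool_pos"],s["ee_rot"],s["ft_force"],s["clock"])
E
```

```text
clock: 22.2
tool_pos: [0.5992, -0.2541, 0.1615]
ee_rot: [3.141, -0.0, -0.104]
ft_force: [1.1, -0.2, -1.6]
gripper_width: 0.233
clock: 23.0
tool_pos: [0.5957, -0.2836, 0.1228]
ee_rot: [-3.141, 0.001, -0.104]
ft_force: [0.1, 1.2, -0.6]
gripper_width: 0.236
side gauge_tip [(array([ 0.6145, -0.0958, -0.0044]), 0.8)]
side gauge_collar [(array([ 0.6043, -0.232 ,  0.0891]), 0.79)]
side gauge [(array([ 0.5975, -0.2724,  0.1178]), 0.86)]
scene gauge_tip [(array([ 6.155e-01, -1.022e-01, -5.000e-04]), 0.65)]
scene gauge_collar []
scene gauge [(array([ 0.5982, -0.2712,  0.1187]), 0.6)]
[ 0.59616296 -0.28338038  0.12366133] [ 3.14149463e+00 -4.67989582e-04 -1.03348651e-01] [-0.10306596  0.1769659  -1.09205315] 23.4
```

```bash
python3 -m handwheel '[[[-0.0009,-0.0084,-0.0141,0,-1],[-0.0007,-0.0072,-0.0141,0,-1],[-0.0006,-0.0059,-0.0141,0,-1],[-0.0005,-0.0047,-0.0141,0,-1],[-0.0004,-0.0038,-0.0141,0,-1],[-0.0003,-0.0028,-0.0141,0,-1],[-0.0002,-0.0019,-0.0141,0,-1],[-0.0001,-0.001,-0.0135,0,-1]]]' 3
python3 -m handwheel '[[[0,0,0,0,-1],[0,0,0,0,-1],[0,0,0,0,-0.2],[0,0,0,0,-0.2],[0,0,0,0,-0.2],[0,0,-0.004,0,-0.2],[0,0,-0.003,0,-0.2],[0,0,0,0,-0.2]]]' 3
python3 - <<'E'
from h import *
for c in ["side","scene","wrist"]:
  im=ctrl.get_image(c); cv2.imwrite(f"pics/{c}20.png",im[:,:,::-1])
  for n in ["gauge_tip","gauge_collar","gauge"]:
   print(c,n,[(np.round(x["position"],4),x["score"]) for x in ctrl.landmark_of(n,c)[:1]])
s=ctrl.read_state();print(s["tool_pos"],s["ee_rot"],s["ft_force"],s["clock"])
E
```

```text
clock: 24.2
tool_pos: [0.5922, -0.3193, 0.0098]
ee_rot: [-3.141, 0.0, -0.104]
ft_force: [0.5, 0.3, 0.3]
gripper_width: 0.24
clock: 25.0
tool_pos: [0.5918, -0.3191, 0.0034]
ee_rot: [-3.141, 0.001, -0.104]
ft_force: [-0.5, 0.1, -0.3]
gripper_width: 0.401
side gauge_tip [(array([ 0.4183, -0.5108, -0.003 ]), 0.71)]
side gauge_collar [(array([ 0.6051, -0.2553,  0.0107]), 0.57)]
side gauge [(array([ 0.5943, -0.3016,  0.0081]), 0.53)]
scene gauge_tip [(array([ 0.6158, -0.0936,  0.0116]), 0.58)]
scene gauge_collar [(array([ 0.6062, -0.2522,  0.0091]), 0.73)]
scene gauge [(array([ 0.5958, -0.2999,  0.0108]), 0.58)]
wrist gauge_tip []
wrist gauge_collar [(array([ 0.5962, -0.2542,  0.0072]), 0.57)]
wrist gauge [(array([ 0.5901, -0.3048,  0.0099]), 0.86)]
[ 0.59232555 -0.31928967  0.0041965 ] [ 3.14156563e+00 -1.43159906e-04 -1.03716998e-01] [-0.72818733  0.66582437  0.1543866 ] 25.6
```

View pics/side20.png

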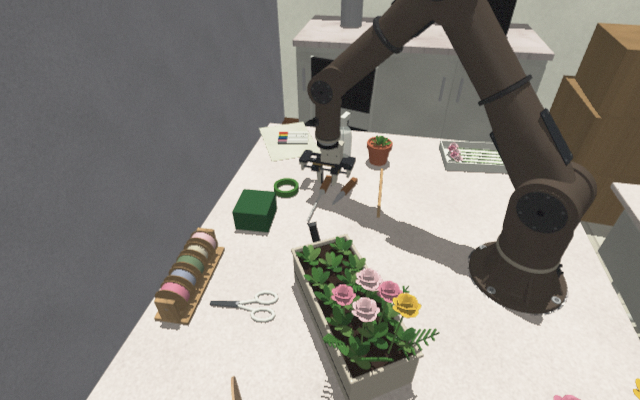

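View pics/wrist20.png

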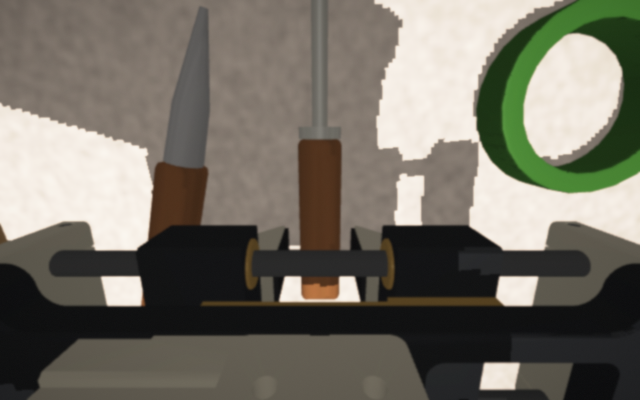

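The rod lies flat (heights ≈10 mm along its length). I'll re-grip nearer its centre of mass, firmly, and lift.

```bash
python3 -m handwheel '[[[0.0012,0.0117,0,0,-0.1],[0.0012,0.0117,0,0,-0.1],[0.0012,0.0117,0,0,-0.1],[0,0,0,0,-1],[0,0,0,0,-1],[0,0,0,0,-1],[0,0,0,0,-1],[0,0,0,0,-1]]]' 55
python3 -m handwheel '[[[0,0,0,0,-1],[0,0,0.02,0,-1],[0,0,0.035,0,-1],[0,0,0.045,0,-1],[0,0,0.045,0,-1],[0,0,0.045,0,-1],[0,0,0.045,0,-1],[0,0,0.04,0,-1]]]'
python3 -m handwheel '[[[0,0,0.01,0,-1],[0,0,0,0,-1],[0,0,0,0,-1],[0,0,0,0,-1],[0,0,0,0,-1],[0,0,0,0,-1],[0,0,0,0,-1],[0,0,0,0,-1]]]'
python3 - <<'E'
from h import *
for c in ["side","scene","wrist"]:
  im=ctrl.get_image(c); cv2.imwrite(f"pics/{c}21.png",im[:,:,::-1])
  for n in ["gauge_tip","gauge_collar","gauge"]:
   print(c,n,[(np.round(x["position"],4),x["score"]) for x in ctrl.landmark_of(n,c)[:1]])
s=ctrl.read_state();print(s["tool_pos"],s["ee_rot"],s["ft_force"],s["clock"])
for n in ["dibber","stake","tape","scissors","foam","pot","mister"]:
   print(n,[(np.round(x["position"],3),x["score"]) for x in ctrl.landmark_of(n,"scene")[:1]])
E
```

```text
clock: 26.4
tool_pos: [0.5958, -0.2849, 0.0042]
ee_rot: [3.141, -0.0, -0.104]
ft_force: [-0.4, -0.0, 0.8]
gripper_width: 0.234
clock: 27.2
tool_pos: [0.5957, -0.2843, 0.2816]
ee_rot: [3.141, -0.001, -0.104]
ft_force: [1.8, 0.3, -0.7]
gripper_width: 0.238
clock: 28.0
tool_pos: [0.5958, -0.2842, 0.2889]
ee_rot: [-3.142, 0.0, -0.104]
ft_force: [0.2, 0.2, -1.3]
gripper_width: 0.237
side gauge_tip [(array([ 0.616 , -0.0916,  0.294 ]), 0.75)]
side gauge_collar [(array([ 0.6013, -0.2526,  0.2971]), 0.57)]
side gauge [(array([ 0.5902, -0.3049,  0.2948]), 0.5)]
scene gauge_tip []
scene gauge_collar []
scene gauge [(array([ 0.5915, -0.3014,  0.2926]), 0.97)]
wrist gauge_tip []
wrist gauge_collar [(array([ 0.5994, -0.2524,  0.2935]), 0.97)]
wrist gauge [(array([ 0.5911, -0.3033,  0.2976]), 0.77)]
[ 0.59587238 -0.28420079  0.28913777] [ 3.14158839e+00 -1.37516976e-05 -1.03767588e-01] [ 0.12657795 -0.0728592  -0.74707842] 28.6
dibber [(array([ 0.51 , -0.311,  0.001]), 0.67)]
stake [(array([ 0.398, -0.309, -0.   ]), 0.56)]
tape [(array([ 0.73 , -0.254,  0.002]), 0.92)]
scissors [(array([0.702, 0.246, 0.   ]), 0.59)]
foam [(array([ 0.784, -0.084, -0.002]), 0.61)]
pot [(array([ 0.424, -0.507, -0.001]), 0.6)]
mister [(array([ 0.566, -0.514, -0.001]), 0.76)]
```

View pics/side21.png

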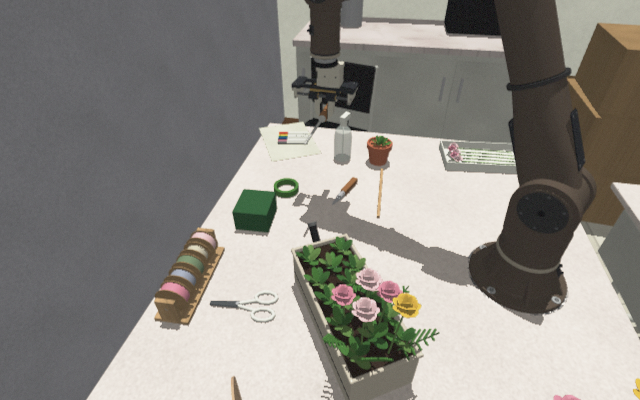

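View pics/scene21.png

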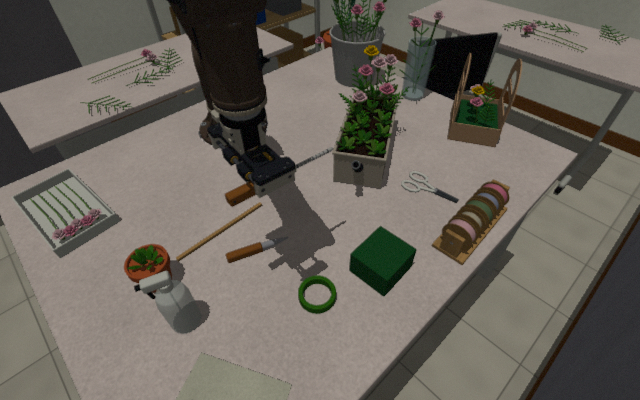

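The gauge is held level (tip z 0.294, handle z 0.295) and clear of the planter, and the bystanders haven't moved. Handing in.

```bash
python3 -c "
from station import ctrl
print(ctrl.read_state()['joint_velocities'].round(3)); print(ctrl.hand_in())"
```

```text
[-0.    -0.001 -0.002  0.001 -0.001 -0.001  0.   ]
the job is handed in; nothing more can be done
None
```

I slid the gauge rod down the tube until its collar stopped on the mouth, drew it right out, and handed in at about 28.6 s of the 51 s. It reports no verdict, so success is judged from my own checks.

- **How:** The tool only turns about the vertical, so I tilted the rod to 45° by lifting it in a 3 N grip with its tip resting on the table. I then gripped at 50 N to insert it. After drawing it out I pivoted it flat against the table the same way, re-gripped at 55 N and lifted it.
- **Seating:** The side view showed the collar directly on the mouth, and about 22 N of push built up. I then eased the grip briefly so the rod could settle square.
- **Final hold:** Tip at z ≈ 0.294 m and handle at z ≈ 0.295 m (side camera), so it is level. It is well clear of the planter and the joints were at rest.
- **Bystanders:** All seven are within about 1 cm of where they started.
- **Checks that disagreed:** Before insertion, the tip position worked out from the grip and the one triangulated from the images differed by several millimetres. I followed the images, and the rod went in without force. In the last look the scene camera did not find the tip or collar, so the level check is the side camera's, with the wrist camera agreeing on the handle and collar only.

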